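# Snap the parts tub's lid shut all round

### The job

The grey lid on the white parts tub is only partly snapped on. Press around its rim, section by section, until every section has clicked down flush. The tub stays standing where it is on the mat and is not picked up, and the other things around it are left alone.

Things in the scene. Friction and masses are not known exactly. Their poses are not given: they have to be found in the camera images.
- tub: round white plastic tub, about 1.2 kg, standing loose and upright on a thin mat; 155 mm across its rim, 131 mm across its foot, 104 mm high with its lid shut. Origin: centre of its underside, z up, 3 mm above the bench. On it sits a grey clip lid 164 mm across, its rim cut by narrow radial slots into six equal sections around a hexagonal middle panel.
- lid_centre (a point): point on the tub's axis, level with the top of the shut rim sections, 104 mm above the tub's underside (the middle panel's top is 2 mm lower). Four of the six sections stand up at the start, outer edge about 13 mm higher than a shut one; two are shut. It yields lightly to half its height, then takes a straight push down of 8 to 12 N near its outer edge to click; once shut it stays down on a hard stop.
- rim1 (a joint): rim section 1 of the lid, centred 0 degrees counter-clockwise (from above) from the tub's +x axis, from its crease 50 mm off the tub's axis out to 82 mm. Its joint value is the angle in rad by which it stands up about its straight inner crease: 0 = clicked down flush, 0.35 to 0.5 = standing up unclipped, 0.55 = upper stop.
- rim1_press (a point): point on the top face of rim section 1, on its middle line, 77 mm from the tub's axis (5 mm inside the lid's edge); it moves with the section.
- rim2 (a joint): rim section 2 of the lid, centred 60 degrees counter-clockwise (from above) from the tub's +x axis, from its crease 50 mm off the tub's axis out to 82 mm. Its joint value is the angle in rad by which it stands up about its straight inner crease: 0 = clicked down flush, 0.35 to 0.5 = standing up unclipped, 0.55 = upper stop.
- rim2_press (a point): point on the top face of rim section 2, on its middle line, 77 mm from the tub's axis (5 mm inside the lid's edge); it moves with the section.
- rim3 (a joint): rim section 3 of the lid, centred 120 degrees counter-clockwise (from above) from the tub's +x axis, from its crease 50 mm off the tub's axis out to 82 mm. Its joint value is the angle in rad by which it stands up about its straight inner crease: 0 = clicked down flush, 0.35 to 0.5 = standing up unclipped, 0.55 = upper stop.
- rim3_press (a point): point on the top face of rim section 3, on its middle line, 77 mm from the tub's axis (5 mm inside the lid's edge); it moves with the section.
- rim4 (a joint): rim section 4 of the lid, centred 180 degrees counter-clockwise (from above) from the tub's +x axis, from its crease 50 mm off the tub's axis out to 82 mm. Its joint value is the angle in rad by which it stands up about its straight inner crease: 0 = clicked down flush, 0.35 to 0.5 = standing up unclipped, 0.55 = upper stop.
- rim4_press (a point): point on the top face of rim section 4, on its middle line, 77 mm from the tub's axis (5 mm inside the lid's edge); it moves with the section.
- rim5 (a joint): rim section 5 of the lid, centred 240 degrees counter-clockwise (from above) from the tub's +x axis, from its crease 50 mm off the tub's axis out to 82 mm. Its joint value is the angle in rad by which it stands up about its straight inner crease: 0 = clicked down flush, 0.35 to 0.5 = standing up unclipped, 0.55 = upper stop.
- rim5_press (a point): point on the top face of rim section 5, on its middle line, 77 mm from the tub's axis (5 mm inside the lid's edge); it moves with the section.
- rim6 (a joint): rim section 6 of the lid, centred 300 degrees counter-clockwise (from above) from the tub's +x axis, from its crease 50 mm off the tub's axis out to 82 mm. Its joint value is the angle in rad by which it stands up about its straight inner crease: 0 = clicked down flush, 0.35 to 0.5 = standing up unclipped, 0.55 = upper stop.
- rim6_press (a point): point on the top face of rim section 6, on its middle line, 77 mm from the tub's axis (5 mm inside the lid's edge); it moves with the section.
- scanner: orange and black pistol-grip hand scanner lying on its side, about 200 x 100 x 64 mm; origin on its underside near the middle. Bystander.
- tape_gun: tape dispenser with a red handle and a 90 mm roll, lying on its side, about 230 x 110 x 55 mm; origin under the roll's centre. Bystander.
- carton_a: small kraft carton 70 x 110 x 35 mm, origin under its centre. Bystander.
- carton_b: small kraft carton 60 x 85 x 45 mm, origin under its centre. Bystander.
- pen: blue pen 125 mm long, 10 mm thick, lying along its x axis, origin under its centre. Bystander.
- cutter: orange box cutter 120 x 26 x 15 mm lying along its x axis, origin under its centre. Bystander.
- label_roll: roll of paper labels standing on its end, 52 mm across, 32 mm high, origin under its centre. Bystander.
Not all that is in view belongs to the job. Leave any blue or pink look-alike of the tub alone.

How it is judged:
At the end, for the whole second after the job is handed in: All six rim sections of the lid are clicked down (each within 0.05 rad of flush); the tub stands upright (within 0.05 rad), at rest on the mat, within 40 mm of where it was; every bystander is within 30 mm of where it was (value of joint each of rim1, rim2, rim3, rim4, rim5, rim6 below 0.05 rad and distance of tub from where it was at the start of the episode below 0.04 m and angle between tub's own z axis and vertical below 0.05 rad and height (world z) of tub below 0.01 m and linear speed of tub below 0.01 m/s and distance of each of scanner, tape_gun, carton_a, carton_b, pen, cutter, label_roll from where it was at the start of the episode below 0.03 m); the robot touches nothing.
It fails at once if the tub is lifted off the mat (more than 15 mm) (height (world z) of tub above 0.018 m).
It fails at once if the tub is tipped by more than 0.2 rad (angle between tub's own z axis and vertical above 0.2 rad).
It fails at once if the tub is pushed more than 50 mm along (distance of tub from where it was at the start of the episode above 0.05 m).
It fails at once if one of the other things on the mat is picked up or pushed aside (moved more than 30 mm) (distance of any of scanner, tape_gun, carton_a, carton_b, pen, cutter, label_roll from where it was at the start of the episode above 0.03 m).
It also fails if it takes over 40 s, if anything falls off the work surface, if the arm or the gripper's body presses on something with over 40 N, if the wrist force passes 120 N, or if a joint passes its speed limit or range.

### The arm

A 6-joint arm with a two-finger parallel gripper is mounted at the origin on the work surface. World frame = base frame: x ahead of the robot, y to its left, z up, the work surface at z = 0. Lengths are in m, angles in rad, forces in N, time in s.
With the tool pointing down it reaches from about 0.35 to 0.775 m from the base axis. Payload 5.5 kg.
Tool frame: the origin (TCP) lies at the very end of the fingers, on their centre line; the grasp point (between the pads) lies 19 mm behind it (env.grip_depth is the distance from the TCP to the grasp point, in m); z points along the fingers, y is the direction in which the jaws open and shut (so a half turn about z gives the same grasp; the last joint's range is limited). The gripper opens to 85 mm and grips with 20 to 120 N. Pads are 22 mm wide; open, the fingers measure 114 mm over their backs; the gripper's body (76 mm by 85 mm) begins 54 mm behind the grasp point. The pads swing forward as they close: fully open they stand 13 mm farther back than shut.
Start: joints at [-1.258, 0.313, 0.046, 1.304, 0, 1.431], TCP at [0.252, -0.517, 0.231] pointing down, gripper open.
Joint ranges: [-2.76, 2.76], [-0.86, 1.69], [-1.03, 1.26], [-2.2, 2.34], [-1.47, 1.5], [-3.14, 3.14]. Speed limits (rad/s): [2.57, 2.57, 3.14, 3.14, 3.14, 3.14].

### API

Orientations are given as a unit quaternion [w, x, y, z].
In Python, from workcell import env gives the robot as it stands.
- The arm moves only by the tool step_arm, never from a script. Its argument "series" is a list of rows, each a list of 3 entries, a list of its own where there are three numbers: the shift along the world's x, y, z in cm, then the turn about the world's z in rad, then the closure in counts, from 0 (fully open) to 255 (shut). A call has 1 to 5 rows; each row is the pose to reach, as a shift and turn from the pose measured when the call began; what a row does not reach only later rows make up. A row lasts 1/8 s, in which the tool goes at most 62.5 mm and 10.7 degrees, less where a joint would pass 70% of its speed; a pose out of reach is approached as far as the arm can. A call with a gripper value outside its range is refused whole. The fingers move at their own pace and stop on an object; "newtons" is the grip in N (left out, the last holds). Time passes only in rows, so rows that repeat a pose let the fingers close. It gives the time, the measured TCP pose, the force and the opening at its end, in the units of the state.
- env.get_state(): the state, without advancing time (a new reading comes with each control period).
- env.read_camera(name): name is "side" or "top"; returns a dict with "frame" (384x512x3 uint8, red, green, blue), "vertical_fov" (degrees; the focal length in pixels is half the picture's height over the tangent of half this angle, whatever the lens; pixels are square), "cx", "cy" (the principal point, pixels), "camera_from_world" (4x4, takes a point from world to camera coordinates). Camera axes: x right, y down, z forward; pixel columns grow to the right and rows downward; lengths in m; the calibration is good to about 2 mm. A picture is of the moment at which its call begins. There is no depth.
- env.hand_in(): hands the job in, once; it reports no verdict.
The state is a dict: "clock": time; "joint_pos": joint angles; "qvel": joint speeds; "tau": joint torques, N m; "tcp_pos": TCP position; "orientation": TCP orientation; "wrist_force": force on the tool from outside, world axes, zero at the start; "ft_torque": the same for the moment, N m; "finger_gap": finger opening in m.
Only numpy, scipy, OpenCV 4.12 (cv2) and the standard library are available. Lean on these libraries where they do the work, as an engineer would, in place of code of your own. Each camera call takes 0.05 s, during which the arm holds its last target.

## Working session

There is one attempt and no reset: what is moved stays moved. The work goes in short steps, Python scripts to look and compute and a tool call to move; the robot and the scene stay as the last step left them, time stands still between calls to the robot, and variables do not carry over. Pictures are saved under pics/ and viewed, and the job is handed in when it is done.

Besides the shell and the picture viewer there is one more tool, called after "Call:" by a JSON object that holds its "fn" and its "kwargs", one argument or row to a line. step_arm: Moves the arm, as the interface text tells. Its arguments: {"type":"object","properties":{"series":{"type":"array"},"newtons":{"type":"number"}},"required":["series"]}

```bash
mkdir -p pics
python3 - <<'E'
from workcell import env
import cv2,pickle
d={}
for n in("top","side"):
    c=env.read_camera(n);d[n]=c
    cv2.imwrite(f"pics/{n}0.png",cv2.resize(c["frame"][:,:,::-1],(768,576),interpolation=cv2.INTER_CUBIC))
    print(n,c["vertical_fov"],c["cx"],c["cy"],c["camera_from_world"].round(3).tolist())
pickle.dump(d,open("cam0.pkl","wb"))
s=env.get_state();print(s)
E
```

```text
top 54.44464182203315 257.36138624966213 189.08203630564626 [[0.007, -1.0, 0.002, 0.107], [-0.995, -0.007, -0.1, 0.504], [0.1, -0.001, -0.995, 0.916], [0.0, 0.0, 0.0, 1.0]]
side 49.752658428087976 258.51216383481284 195.87758520397054 [[-0.941, -0.338, -0.001, 0.494], [-0.263, 0.735, -0.624, 0.113], [0.212, -0.587, -0.781, 1.07], [0.0, 0.0, 0.0, 1.0]]
{'clock': 0.1, 'joint_pos': array([-1.25759742e+00,  3.13935921e-01,  4.50955527e-02,  1.30364789e+00,
       -1.49259228e-05,  1.43120881e+00]), 'qvel': array([ 1.22776299e-03, -1.87727625e-03,  2.77695398e-03,  1.63234433e-03,
       -1.56219445e-03,  1.04420078e-05]), 'tau': array([ 1.61166361e-03, -4.81728637e+01,  2.99242616e+01,  1.28235959e-02,
       -5.63529818e-05, -7.95766312e-06]), 'tcp_pos': array([ 0.2513928 , -0.51660476,  0.23049325]), 'orientation': array([-8.42132988e-04,  9.74481977e-01,  2.24464165e-01, -8.07772738e-05]), 'wrist_force': array([-0.12266512, -0.31850074,  0.56466744]), 'ft_torque': array([-0.00393981, -0.00583602,  0.02122424]), 'finger_gap': 0.0850483921669279}
```

View pics/top0.png

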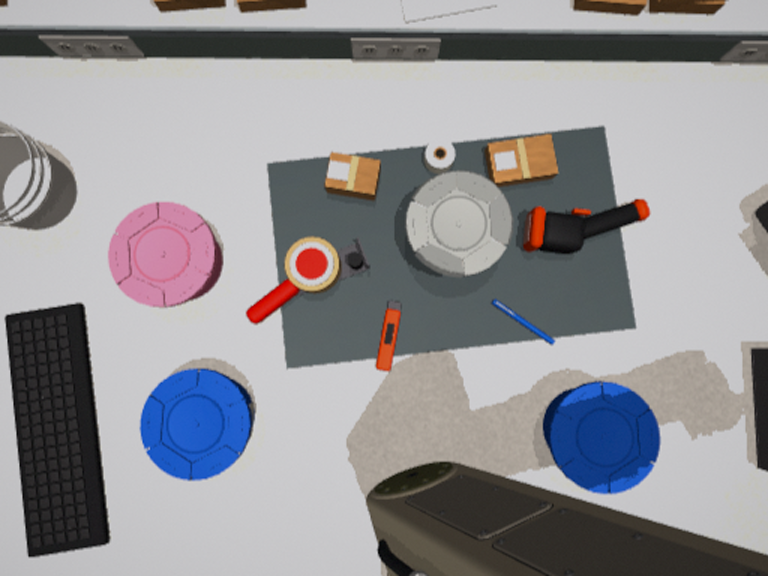

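View pics/side0.png

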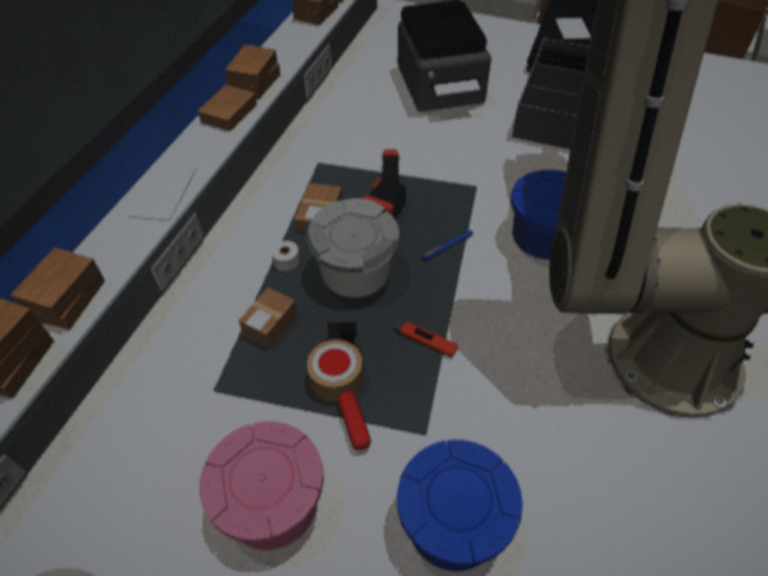

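Candidates in the top view (768-px scale) are the grey-lidded tub at (459,223), pink at (162,255), blue at (195,424) and blue at (603,437). By the description, I choose the grey one on the mat. Next I'll check it in close crops.

```bash
cat > h.py <<'E'
import numpy as np,cv2,pickle
def K(c):
    f=192/np.tan(np.radians(c["vertical_fov"])/2); return np.array([[f,0,c["cx"]],[0,f,c["cy"]],[0,0,1]])
def proj(c,P):
    T=c["camera_from_world"]; P=np.atleast_2d(P); q=P@T[:3,:3].T+T[:3,3]; q=q@K(c).T; return q[:,:2]/q[:,2:]
def back(c,uv,z):
    T=c["camera_from_world"];R=T[:3,:3];o=-R.T@T[:3,3]; d=R.T@np.linalg.inv(K(c))@np.array([*uv,1]); return o+d*(z-o[2])/d[2]
def crop(c,x,y,w,h,s,name):
    im=c["frame"][y:y+h,x:x+w,::-1]; im=cv2.resize(im,None,fx=s,fy=s,interpolation=cv2.INTER_CUBIC)
    im=cv2.convertScaleAbs(im,alpha=1.3); cv2.imwrite(name,im)
E
python3 - <<'E'
from h import *
d=pickle.load(open("cam0.pkl","rb"))
crop(d["top"],260,105,90,90,6.6,"pics/ctop.png"); crop(d["side"],195,125,80,75,8,"pics/cside.png")
for z in (.105,): print(back(d["top"],(459/1.5,223/1.5),z),back(d["side"],(354/1.5,235/1.5),z))
E
```

```text
[ 0.59027336 -0.00180884  0.105     ] [0.58773349 0.00237287 0.105     ]
```

View pics/ctop.png

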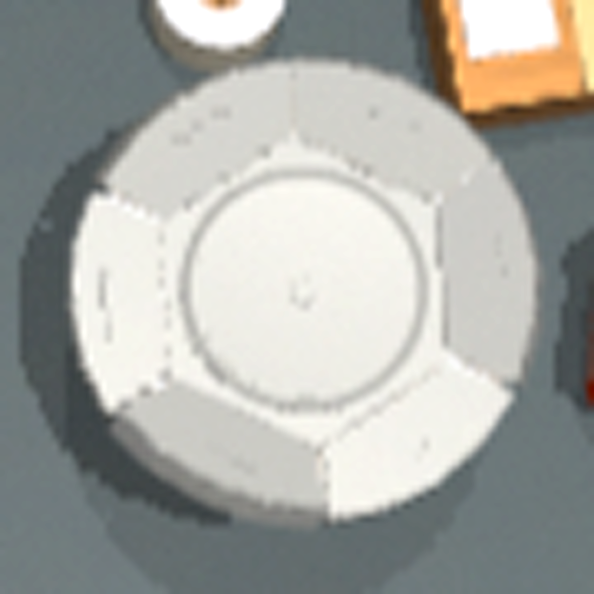

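View pics/cside.png

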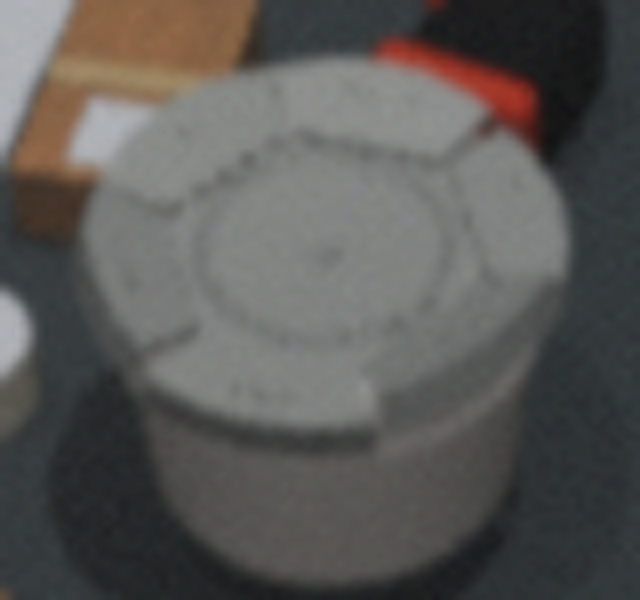

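The top crop shows the grey lid centred at crop (302,293). Its left (110,290) and lower-right (420,440) sections are as bright as the middle panel, so those look shut. The upper-left, upper-right, right and lower-left sections are tilted. Next I'll fit the centre and yaw.

Run:
```python
from h import *
from scipy.optimize import least_squares
d=pickle.load(open("cam0.pkl","rb"))
V=np.array([(295,137),(440,195),(440,350),(320,445),(175,380),(165,215)])/6.6+[260,105]
S=np.array([(300,138),(440,165),(495,285),(365,375),(195,325),(175,207)])/8.+[195,125]
pt=np.array([back(d["top"],v,.105)[:2] for v in V]); ps=np.array([back(d["side"],v,.105)[:2] for v in S])
print(pt.round(4).tolist(),pt.mean(0)); print(ps.round(4).tolist(),ps.mean(0))
R=50/np.cos(np.pi/6)/1000
def m(p,k): a=p[2]+k*np.pi/3; return p[:2]+R*np.c_[np.cos(a),np.sin(a)]
for q in(pt,ps):
    a=np.arctan2(*(q-q.mean(0)).T[::-1]); k=np.round((a-.08)/(np.pi/3))
    r=least_squares(lambda p:(m(p,k)-q).ravel(),[*q.mean(0),.08]); print(r.x,np.degrees(r.x[2]),np.sqrt(r.cost/6))
c=np.array([.5885,0,.107]);yaw=np.radians(34.5)
for i in range(6):
    a=yaw+i*np.pi/3; print(i,(c[:2]+.076*np.array([np.cos(a),np.sin(a)])).round(4))
for n,(x,y,w,h,s) in dict(top=(260,105,90,90,6.6),side=(195,125,80,75,8)).items():
    im=cv2.resize(d[n]["frame"][y:y+h,x:x+w,::-1],None,fx=s,fy=s,interpolation=cv2.INTER_CUBIC)
    for rad,z,col in((.082,.105,(0,0,255)),(.0655,.003,(0,255,255)),):
        t=np.linspace(0,2*np.pi,100); P=np.c_[c[0]+rad*np.cos(t),c[1]+rad*np.sin(t),0*t+z]
        cv2.polylines(im,[((proj(d[n],P)-[x,y])*s).astype(int)],1,col,1)
    t=yaw+np.pi/6+np.arange(6)*np.pi/3
    for rad in(R,.082):
        P=np.c_[c[0]+rad*np.cos(t),c[1]+rad*np.sin(t),0*t+.106]
        for q in ((proj(d[n],P)-[x,y])*s).astype(int): cv2.circle(im,tuple(map(int,q)),4,(0,200,0),-1)
    cv2.imwrite(f"pics/fit_{n}.png",im)
```

```text
[[0.6449, 0.0009], [0.6242, -0.0504], [0.5685, -0.0498], [0.5344, -0.0072], [0.5571, 0.0437], [0.6163, 0.0472]] [ 0.59089288 -0.00261009]
[[0.6173, -0.0458], [0.5671, -0.0497], [0.53, -0.0028], [0.5561, 0.0493], [0.6169, 0.0476], [0.6448, -0.0004]] [ 5.88688046e-01 -2.94220577e-04]
[ 0.59089288 -0.00261009  0.07875351] 4.512243912791426 0.002130845988087366
[ 5.88688046e-01 -2.94220577e-04  3.97967835e-02] 2.2801877338556884 0.0024475090109082357
0 [0.6511 0.043 ]
1 [0.5825 0.0758]
2 [0.5199 0.0327]
3 [ 0.5259 -0.043 ]
4 [ 0.5945 -0.0758]
5 [ 0.6571 -0.0327]
```

View pics/fit_top.png

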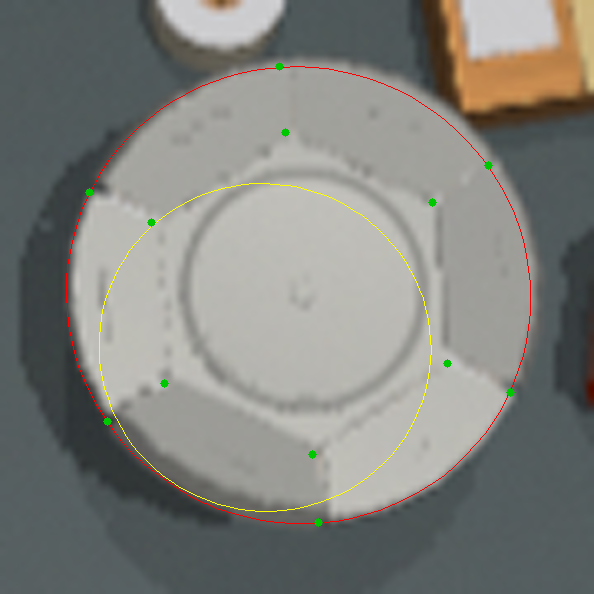

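View pics/fit_side.png

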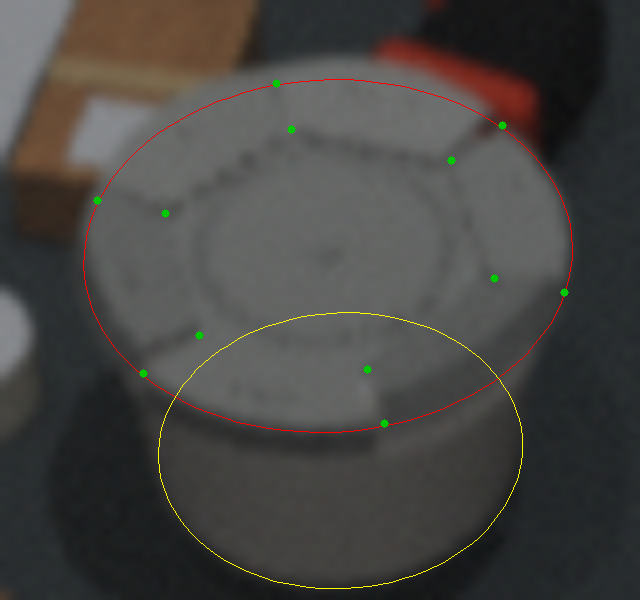

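Fit: centre ≈ (0.590, −0.0015), section middles at 33.5° + k·60°. The raised sections are at 33.5°, −26.5°, −86.5° and 153.5°, and both views agree. I'll close the gripper and approach the −86.5° section at press point (0.595, −0.077).

Call:
{"fn": "step_arm", "kwargs": {
  "series": [
    [[3, 4, 0], 0, 255],
    [[7, 9, 0], 0, 255],
    [[11, 14, 0], 0, 255],
    [[15, 19, 0], 0, 255],
    [[19, 24, 0], 0, 255]
  ],
  "newtons": 20
}}

```text
clock: 0.72
tcp_pos: [0.4384, -0.2796, 0.2302]
orientation: [-0.001, 0.975, 0.224, -0.0]
wrist_force: [0.4, -0.8, 1.0]
finger_gap: -0.0001
```

Call:
{"fn": "step_arm", "kwargs": {
  "series": [
    [[4, 5, 0], 0, 255],
    [[8, 10, 0], 0, 255],
    [[12, 15, 0], 0, 255],
    [[15, 19.5, 0], 0, 255],
    [[15, 19.5, 0], 0, 255]
  ]
}}

```text
clock: 1.35
tcp_pos: [0.5898, -0.0808, 0.2292]
orientation: [-0.001, 0.974, 0.227, -0.0]
wrist_force: [-0.9, -0.8, -0.2]
finger_gap: 0.0
```

Call:
{"fn": "step_arm", "kwargs": {
  "series": [
    [[0.5, 0.4, -4], 0, 255],
    [[0.5, 0.4, -8], 0, 255],
    [[0.5, 0.4, -9.5], 0, 255],
    [[0.5, 0.4, -9.5], 0, 255]
  ]
}}

```text
clock: 1.85
tcp_pos: [0.5937, -0.0774, 0.1335]
orientation: [-0.002, 0.974, 0.227, -0.002]
wrist_force: [0.1, -0.3, 0.1]
finger_gap: 0.0
```

Run:
```python
from workcell import env
from h import *
a=env.read_camera("side");crop(a,185,80,110,120,5,"pics/s1.png")
print(env.get_state()["tcp_pos"],env.get_state()["joint_pos"])
```

```text
[ 0.59472478 -0.07757087  0.13484713] [-2.64515493e-01  4.05141920e-01 -6.04909181e-02  1.10723721e+00
  2.04171290e-03  2.41937141e+00]
```

View pics/s1.png

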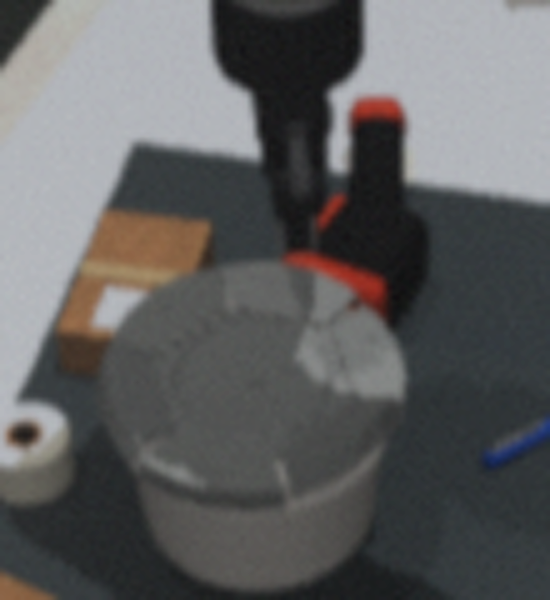

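Run:
```python
from h import *
d=pickle.load(open("cam0.pkl","rb"))
for P in([.5947,-.0776,.1348],[.5947,-.0776,.107],[.595,-.077,.118],[.59,-.0015,.105]): print((proj(d["side"],P)-[185,80])*5)
```

```text
[[294.75139552 243.36949329]]
[[296.17908743 280.68685116]]
[[294.72871259 266.66281964]]
[[253.75008039 377.41908951]]
```

The side view shows the closed tip at about (295,248), where its calibration predicts, above the raised section. Pressing now.

Call:
{"fn": "step_arm", "kwargs": {
  "series": [
    [[0, 0, -1], 0, 255],
    [[0, 0, -1.5], 0, 255],
    [[0, 0, -2], 0, 255],
    [[0, 0, -2.4], 0, 255]
  ]
}}

```text
clock: 2.4
tcp_pos: [0.5952, -0.0783, 0.1113]
orientation: [-0.0, 0.974, 0.227, -0.0]
wrist_force: [0.0, -2.3, 3.8]
finger_gap: 0.0
```

Call:
{"fn": "step_arm", "kwargs": {
  "series": [
    [[0, 0.1, -0.3], 0, 255],
    [[0, 0.1, -0.5], 0, 255],
    [[0, 0.1, -0.6], 0, 255]
  ]
}}

```text
clock: 2.78
tcp_pos: [0.5953, -0.0771, 0.1068]
orientation: [-0.0, 0.974, 0.227, 0.0]
wrist_force: [-4.7, 0.2, 14.1]
finger_gap: -0.0001
```

Call:
{"fn": "step_arm", "kwargs": {
  "series": [
    [[0, 0, -0.2], 0, 255],
    [[0, 0, -0.3], 0, 255]
  ]
}}

```text
clock: 3.02
tcp_pos: [0.5953, -0.0771, 0.1065]
orientation: [0.0, 0.974, 0.227, 0.001]
wrist_force: [-7.5, 0.6, 21.0]
finger_gap: 0.0002
```

It's on the hard stop at z≈0.1065. Lifting, then on to the −26.5° section.

Call:
{"fn": "step_arm", "kwargs": {
  "series": [
    [[0, 0, 2], 0, 255],
    [[0, 0, 4], 0, 255],
    [[3, 2, 4], 0, 255],
    [[6.3, 4.2, 4], 0, 255],
    [[6.3, 4.2, 3.2], 0, 255]
  ]
}}

```text
clock: 3.65
tcp_pos: [0.6604, -0.0334, 0.1383]
orientation: [0.0, 0.974, 0.228, 0.002]
wrist_force: [-0.2, 0.0, 0.3]
finger_gap: -0.0001
```

Call:
{"fn": "step_arm", "kwargs": {
  "series": [
    [[0, 0, 0], 0, 255]
  ]
}}

```text
clock: 3.78
tcp_pos: [0.6591, -0.033, 0.1368]
orientation: [-0.0, 0.974, 0.229, 0.001]
wrist_force: [0.6, -0.6, -0.3]
finger_gap: 0.0003
```

Run:
```python
from workcell import env
from h import *
a=env.read_camera("side");crop(a,185,80,110,120,5,"pics/s2.png")
print(env.get_state()["tcp_pos"],env.get_state()["wrist_force"])
```

```text
[ 0.65940059 -0.03310196  0.13730318] [-0.04403439  0.59444535 -0.92574699]
```

View pics/s2.png

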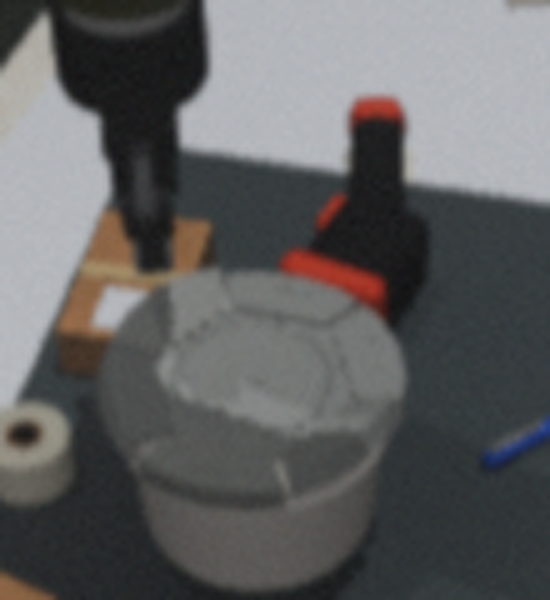

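The −86.5° section at (290,290) is now flush with its shut right-hand neighbour, and the tip at (155,265) is over the next section. Pressing that one.

Call:
{"fn": "step_arm", "kwargs": {
  "series": [
    [[-0.1, -0.2, -1], 0, 255],
    [[-0.1, -0.2, -1.8], 0, 255],
    [[-0.1, -0.2, -2.3], 0, 255],
    [[-0.1, -0.2, -2.7], 0, 255],
    [[-0.1, -0.2, -3], 0, 255]
  ]
}}

```text
clock: 4.45
tcp_pos: [0.6584, -0.0351, 0.1072]
orientation: [-0.0, 0.974, 0.228, 0.001]
wrist_force: [0.8, -1.1, 1.6]
finger_gap: -0.0002
```

Call:
{"fn": "step_arm", "kwargs": {
  "series": [
    [[0, 0, -0.2], 0, 255],
    [[0, 0, -0.4], 0, 255]
  ]
}}

```text
clock: 4.7
tcp_pos: [0.659, -0.0352, 0.1065]
orientation: [0.0, 0.974, 0.228, 0.002]
wrist_force: [-6.5, -1.0, 22.4]
finger_gap: 0.0
```

Call:
{"fn": "step_arm", "kwargs": {
  "series": [
    [[0, 0, 2], 0, 255],
    [[0, 0, 4], 0, 255],
    [[-0.3, 4, 4], 0, 255],
    [[-0.6, 7.5, 4], 0, 255],
    [[-0.6, 7.5, 3.2], 0, 255]
  ]
}}

```text
clock: 5.32
tcp_pos: [0.6528, 0.0425, 0.1388]
orientation: [0.0, 0.973, 0.23, 0.003]
wrist_force: [0.7, -0.3, 0.3]
finger_gap: -0.0001
```

Call:
{"fn": "step_arm", "kwargs": {
  "series": [
    [[0, 0, 0], 0, 255]
  ]
}}

```text
clock: 5.45
tcp_pos: [0.652, 0.0424, 0.1376]
orientation: [-0.0, 0.973, 0.231, 0.002]
wrist_force: [-0.3, -0.4, 0.7]
finger_gap: -0.0001
```

Call:
{"fn": "step_arm", "kwargs": {
  "series": [
    [[0.1, -0.2, -1], 0, 255],
    [[0.1, -0.2, -1.8], 0, 255],
    [[0.1, -0.2, -2.3], 0, 255],
    [[0.1, -0.2, -2.7], 0, 255],
    [[0.1, -0.2, -3], 0, 255]
  ]
}}

```text
clock: 6.08
tcp_pos: [0.653, 0.0403, 0.1074]
orientation: [0.0, 0.973, 0.23, 0.002]
wrist_force: [0.1, -0.2, 0.8]
finger_gap: 0.0002
```

Call:
{"fn": "step_arm", "kwargs": {
  "series": [
    [[0, 0, -0.2], 0, 255],
    [[0, 0, -0.4], 0, 255]
  ]
}}

```text
clock: 6.32
tcp_pos: [0.6534, 0.0403, 0.1066]
orientation: [0.0, 0.973, 0.231, 0.003]
wrist_force: [-5.9, 1.4, 22.1]
finger_gap: -0.0003
```

Call:
{"fn": "step_arm", "kwargs": {
  "series": [
    [[0, 0, 4], 0, 255],
    [[-4, -0.2, 4], 0, 255],
    [[-8.5, -0.5, 4], 0, 255],
    [[-13.1, -0.8, 4], 0, 255],
    [[-13.1, -0.8, 3.2], 0, 255]
  ]
}}

```text
clock: 6.95
tcp_pos: [0.5187, 0.0325, 0.1386]
orientation: [0.0, 0.973, 0.23, 0.002]
wrist_force: [0.4, 0.6, -0.6]
finger_gap: 0.0001
```

Call:
{"fn": "step_arm", "kwargs": {
  "series": [
    [[0, 0, 0], 0, 255]
  ]
}}

```text
clock: 7.08
tcp_pos: [0.5189, 0.0324, 0.1384]
orientation: [0.0, 0.973, 0.23, 0.002]
wrist_force: [1.2, -0.4, 0.2]
finger_gap: -0.0002
```

Run:
```python
from workcell import env
from h import *
a=env.read_camera("side");crop(a,185,80,110,120,5,"pics/s3.png")
print(env.get_state()["tcp_pos"],env.get_state()["wrist_force"])
```

```text
[0.51890828 0.03249157 0.1385563 ] [-0.42661578  0.47810557  0.63584441]
```

View pics/s3.png

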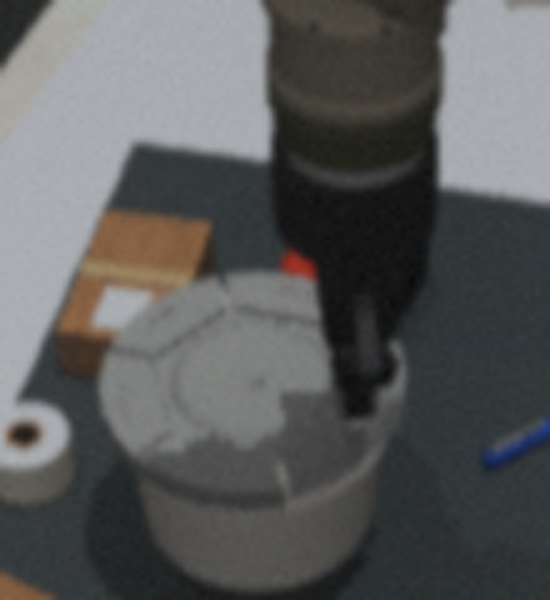

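The three pressed sections, along the top and left edges around (290,290), (165,320) and (130,390), look flush. The tip at (358,412) is over the last raised section. Pressing it.

Call:
{"fn": "step_arm", "kwargs": {
  "series": [
    [[0.2, 0, -1], 0, 255],
    [[0.2, 0, -1.8], 0, 255],
    [[0.2, 0, -2.3], 0, 255],
    [[0.2, 0, -2.7], 0, 255],
    [[0.2, 0, -3.1], 0, 255]
  ]
}}

```text
clock: 7.75
tcp_pos: [0.5211, 0.0324, 0.1073]
orientation: [0.0, 0.973, 0.231, 0.002]
wrist_force: [0.1, 0.7, 1.5]
finger_gap: -0.0003
```

Call:
{"fn": "step_arm", "kwargs": {
  "series": [
    [[0, 0, -0.2], 0, 255],
    [[0, 0, -0.4], 0, 255]
  ]
}}

```text
clock: 8.0
tcp_pos: [0.5213, 0.0324, 0.1063]
orientation: [0.001, 0.973, 0.231, 0.003]
wrist_force: [-12.5, 0.3, 32.8]
finger_gap: -0.0
```

Call:
{"fn": "step_arm", "kwargs": {
  "series": [
    [[0, 0, 3], 0, 255],
    [[0, 0, 8], 0, 255],
    [[-3, -5, 11], 0, 255],
    [[-6, -10, 12], 0, 255],
    [[-9, -15, 12], 0, 255]
  ]
}}

```text
clock: 8.62
tcp_pos: [0.4315, -0.1194, 0.2278]
orientation: [0.002, 0.973, 0.231, 0.004]
wrist_force: [1.2, -1.2, -0.4]
finger_gap: -0.0002
```

Call:
{"fn": "step_arm", "kwargs": {
  "series": [
    [[-3, -5, 0], 0, 255],
    [[-6, -10, 0], 0, 255],
    [[-9, -15, 0], 0, 255],
    [[-11, -20, 0], 0, 255],
    [[-13, -25, 0], 0, 255]
  ]
}}

```text
clock: 9.25
tcp_pos: [0.3005, -0.3715, 0.2281]
orientation: [0.003, 0.973, 0.231, 0.004]
wrist_force: [1.2, 0.2, -0.2]
finger_gap: 0.0002
```

Run:
```python
from workcell import env
from h import *
a=env.read_camera("side");crop(a,195,125,80,75,8,"pics/s4.png")
b=env.read_camera("top");crop(b,260,105,90,90,6.6,"pics/t4.png");cv2.imwrite("pics/tf.png",cv2.resize(b["frame"][:,:,::-1],(768,576)))
print(env.get_state()["tcp_pos"],env.get_state()["wrist_force"])
```

```text
[ 0.29982272 -0.37442909  0.22763805] [ 0.08016109  0.62567325 -0.8727897 ]
```

View pics/s4.png

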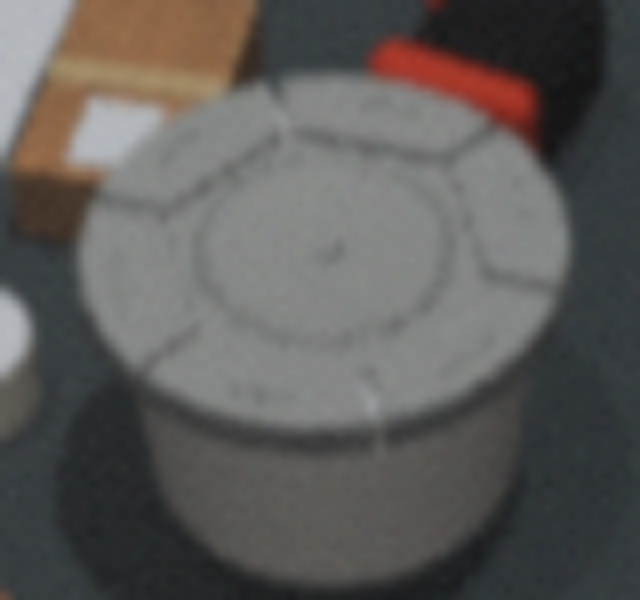

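View pics/t4.png

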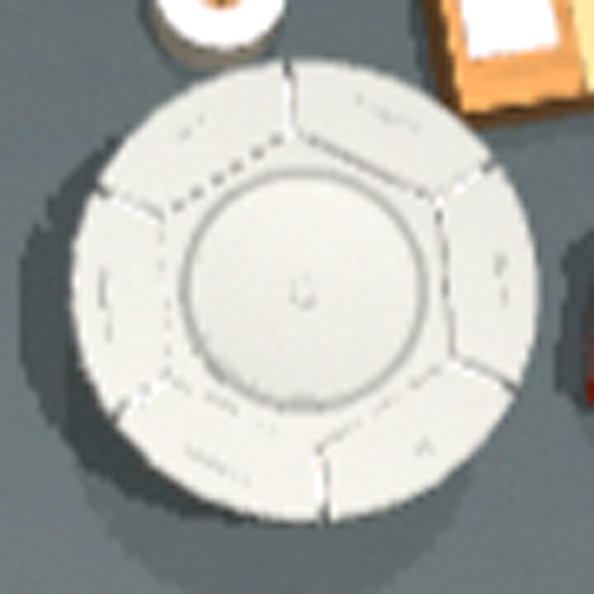

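View pics/tf.png

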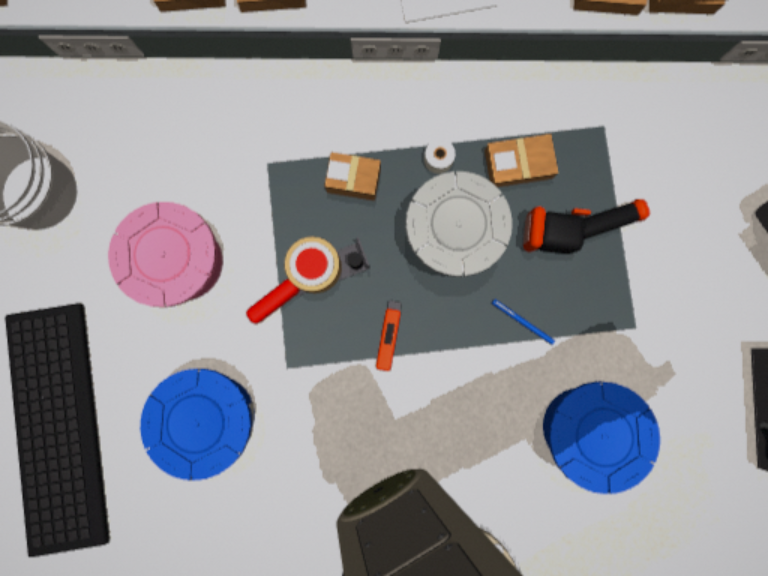

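All six sections are now uniformly bright in the top crop around (302,293), and they form one smooth rim in the side crop. The tub and the other things are where they were, and the arm is clear. Before handing in, I'll let the arm settle for a moment.

Call:
{"fn": "step_arm", "kwargs": {
  "series": [
    [[0, 0, 0], 0, 255],
    [[0, 0, 0], 0, 255]
  ]
}}

```text
clock: 9.6
tcp_pos: [0.3001, -0.3738, 0.2276]
orientation: [0.004, 0.974, 0.228, 0.004]
wrist_force: [-0.2, 0.4, -0.1]
finger_gap: 0.0003
```

```bash
python3 -c "
from workcell import env
print(env.hand_in())"
```

```text
the job is handed in; nothing more can be done
None
```

All six rim sections of the grey lid looked clicked down flush in my last pictures, and I handed the job in at about 9.6 s. I pressed the four raised sections with the closed gripper, and each reached a hard stop at z ≈ 0.1065 m with 21–33 N measured at the wrist. The other two were already shut, so I left them alone.

The final side and top views show one smooth rim. The tub and all the bystanders appear where they were, and the arm is clear with about zero wrist force. No check failed. The camera fits of the lid differed by about 2–3 mm in position and 2° in yaw, so I pressed at points close to their average. Hand-in gives no verdict, so I have not seen the official result.

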